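# Scrape the griddle clean and hold its dial at the third click

### The arm

A 6-joint arm with a two-finger parallel gripper is mounted at the origin on a cart in front of the work surface, level with it; the furniture and walls round the work are solid. World frame = base frame: x ahead of the robot, y to its left, z up, the work surface at z = 0. Lengths are in m, angles in degrees, forces in N, time in s.
With the tool pointing down it reaches from about 0.3 to 0.75 m from the base axis. Payload 8.5 kg.
Tool frame: the origin (TCP) lies at the very end of the fingers, on their centre line; the grasp point (between the pads) lies 19 mm behind it; z points along the fingers, y is the line along which they close (so a half turn about z gives the same grasp; the last joint's range is limited). The gripper opens to 85 mm and grips with 20 to 120 N. Pads are 22 mm wide; open, the fingers measure 114 mm over their backs; the gripper's body (76 mm by 85 mm) begins 54 mm behind the grasp point. The pads swing forward as they close: fully open they stand 13 mm farther back than shut.
Start: joints at [51.549, 21.807, 74.336, -0, 83.858, -12.336], TCP at [0.242, 0.494, 0.231] pointing down, gripper open.
Joint ranges: [-178.18, 178.18], [-50.72, 133.34], [12.68, 142.11], [-81.47, 261.47], [9.98, 163.14], [-165.26, 165.26]. Speed limits (degrees/s): [136.94, 136.94, 180, 180, 180, 180].

### API

Orientations are given as a 3x3 rotation matrix whose columns are the frame's x, y, z axes.
In Python, from rig import env, optics, spotter gives the robot as it stands.
- The arm moves only by the shell command python3 -m crank 'ROWS' [FORCE]. ROWS is JSON, one flat list of numbers, 5 for each row, row after row: the finger opening in cm, from 0 to 8.54, then the shift along the tool's x, y, z in cm, then the turn about the tool's z in rad. A call has exactly 8 rows; each row shifts and turns the commanded pose from where the row before left it, along the tool's axes as they then stand; what a row does not reach is not made up. A row lasts 1/12 s, in which the tool goes at most 41.7 mm and 7.16 degrees, less where a joint would pass 70% of its speed; a pose out of reach is approached as far as the arm can. A call is refused whole if a number of a shift passes 4.17 or a number of a turn 0.125, either way. A call with a gripper value outside its range is refused whole. The fingers move at their own pace and stop on an object; FORCE is the grip in N (left out, the last holds). Time passes only in rows, so rows that do not move let the fingers close, or fill a call up. It gives the time, the measured TCP pose, the force, the opening and the grip force at its end, in the units of the state.
- env.observe(): the state, without advancing time (a new reading comes with each control period).
- optics.get_image(name): name is "side" or "top" or "wrist"; returns a dict with "color" (480x640x3 uint8, red, green, blue), "intrinsics" (3x3 intrinsics, pixels), "pose" (4x4, takes a point from camera to world coordinates). Camera axes: x right, y up, looking along -z (the intrinsics and any distortion apply to the point x, -y, -z); pixel columns grow to the right and rows downward; lengths in m; the calibration is good to about 2 mm. The wrist camera is an equidistant fisheye: a pixel r from the principal point sees the ray r / f radians off the axis. A picture is of the moment at which its call begins. There is no depth.
- env.close_job(): hands the job in; it is judged then, once.
Trained networks look in a picture, given as the dict that the camera call returned (one of the last four; its "shot" number tells which), for a name from the list of things; names that differ only in an ending like _2 or _b are one class to them, and where a whole thing is asked for, a point or a joint stands for the part that bears it (a point fixed in the world has none). Each returns a list of dicts, best first, with "score" (0 to 1); they miss things now and then, are a little off and sometimes report something else, mostly with a low value. They report only what shows in the picture. A call takes as long as a camera call.
- spotter.look_for(picture, query): "at" ([column, row] as shares, 0 to 1, of the picture: columns of its width, rows of its height, amid what is visible of it).
The state is a dict: "time_s": time; "q": joint angles; "qvel": joint speeds; "joint_efforts": joint torques, N m; "position": TCP position; "tool_rot": TCP orientation; "ft_force": force on the tool from outside, world axes, zero at the start; "wrist_torque": the same for the moment, N m; "grip_width": finger opening in m; "gripper_force": force on a finger pad.
Only numpy, scipy, OpenCV 4.12 (cv2) and the standard library are available. Lean on these libraries where they do the work, as an engineer would, in place of code of your own. Each camera call takes 0.05 s, during which the arm holds its last target. There are 200 camera calls.

### The job

With the wooden-handled scraper block, scrape all four pieces of crispbread off the griddle plate into the griddle's crumb gutter (do not touch the pieces with the gripper), then stand the scraper upright on the worktop and let go of it. Only then turn the griddle's spring-return dial clockwise past its first two clicks to the third click (the mark with three pips) and hold it there: finish while still holding the dial against its spring. Leave the other things on the worktop where they are.

Things in the scene. Friction and masses are not known exactly. Their poses are not given: they have to be found in the camera images.
- griddle: table-top griddle, fixed, steel, 172 mm (its x) by 260 mm (its y): dark cooking plate on its left (+y), crumb gutter in front of the plate, control deck on its right (y -130 to -36 mm, top at z = 50 mm) with the dial at x = 0, y = -80 mm. Origin under its centre at worktop level; x points to its rear (away from the robot), y to its left, z up. A wall cabinet hangs 0.45 m above the worktop behind it.
- plate (a point): middle of the top of the griddle's cooking plate (at x = 24.5, y = 48, z = 50 mm of the griddle; same axes). The plate is flat, 105 mm long (x) by 148 mm wide (y). Lips along its left, right and rear edges stand 8 mm above it; its front edge (52.5 mm from here toward -x) is open and drops into the gutter.
- gutter (a point): middle of the floor of the crumb gutter (at x = -53, y = 48, z = 13 mm of the griddle; same axes): trough 50 mm (x) by 148 mm (y) inside, right below the plate's front edge, floor 37 mm below the plate; its front wall is 8 mm thick and ends 2 mm below the plate's level, the side walls are the plate's lips.
- dial_grip (a point): point on the dial's vertical axis, 24 mm above the control deck, at a good gripping height; its x axis runs along the bar to the pointer end (white line), z up. The black dial: round skirt 50 mm across, to 7.5 mm above the deck, and on it a bar 44 mm long, 12 mm thick, top 38.5 mm above the deck.
- dial (a joint): dial angle, rad: 0 at rest, pointer to the griddle's rear (+x); grows clockwise seen from above. Soft clicks at 0.4, 0.8, 1.2, marked on the deck by ticks with one, two, three raised pips; end stop 1.32. Let go, a spring turns it back to 0 from any angle (0.05 N m at 0 to 0.12 N m at the third click, up to 0.04 N m more on the way over a click).
- scraper: loose scraper block, 160 g nominal, standing upright on the worktop: steel foot 20 mm (its x) by 110 mm (its y) by 22 mm high, on it an upright wooden grip 16 mm (x) by 76 mm (y) from 22 to 62 mm height; origin at the centre of its underside, z up. Both 110 mm faces of the foot scrape equally well.
- chip_0: one of four identical-looking loose pieces of crispbread, flat five- or six-sided chip about 23 mm across and 7 mm thick, cork brown, 11 g; origin at the centre of its underside; starts flat on the cooking plate
- chip_1: one of four identical-looking loose pieces of crispbread, flat five- or six-sided chip about 23 mm across and 7 mm thick, cork brown, 11 g; origin at the centre of its underside; starts flat on the cooking plate
- chip_2: one of four identical-looking loose pieces of crispbread, flat five- or six-sided chip about 23 mm across and 7 mm thick, cork brown, 11 g; origin at the centre of its underside; starts flat on the cooking plate
- chip_3: one of four identical-looking loose pieces of crispbread, flat five- or six-sided chip about 23 mm across and 7 mm thick, cork brown, 11 g; origin at the centre of its underside; starts flat on the cooking plate
- mug: bystander: small white mug with dots, 63x88x54 mm; origin under its centre
- spoon: bystander: teaspoon lying flat, 133x28x9 mm; origin under its centre
- spice_jar: bystander: spice jar with a black lid, 45 mm across, 104 mm high; origin under its centre
- tin: bystander: food tin, 57 mm across, 72 mm high; origin under its centre
- jar: bystander: round glass jar with a lid, 64 mm across, 90 mm high; origin under its centre

How it is judged:
By the outcome, as a careful person would: the job done as asked, in the order asked, and still so for the second after the job is handed in, while the arm keeps its last pose, push and grip.
It also fails if it takes over 61 s, if anything falls off the work surface, if the arm or the gripper's body presses on something with over 40 N, if the wrist force passes 120 N, or if a joint passes its speed limit or range.

## Working session

There is one attempt and no reset: what is moved stays moved. The work goes in short steps, Python scripts to look and compute and a shell command to move; the robot and the scene stay as the last step left them, time stands still between calls to the robot, and variables do not carry over. Pictures are saved under pics/ and viewed, at most 12 in all, crops included, and the job is handed in when it is done.

```bash
ls; mkdir -p pics
python3 - <<'E'
from rig import env,optics,spotter
import cv2,numpy as np
s=env.observe();print({k:np.round(v,3).tolist() for k,v in s.items()})
for n in ("top","side"):
    p=optics.get_image(n);cv2.imwrite(f"pics/{n}0.png",p["color"][:,:,::-1])
    print(n,p["intrinsics"],np.round(p["pose"],4),[k for k in p if k!="color"])
    for q in ("griddle","scraper","dial_grip","chip_0","mug","spoon","spice_jar","tin","jar"):
        print(q,[(round(d["score"],2),round(d["at"][0]*640),round(d["at"][1]*480)) for d in spotter.look_for(p,q)][:5])
E
```

```text
pics
{'time_s': 0.0, 'q': [51.551, 21.84, 74.385, -0.001, 83.859, -12.335], 'qvel': [-0.062, -0.055, -0.019, 0.089, -0.052, 0.099], 'joint_efforts': [-0.001, -44.846, -23.128, -0.0, 0.005, -0.0], 'position': [0.242, 0.494, 0.231], 'tool_rot': [[-0.898, 0.44, -0.001], [0.44, 0.898, -0.001], [0.0, -0.001, -1.0]], 'ft_force': [0.196, 0.164, -0.59], 'wrist_torque': [0.022, -0.034, 0.016], 'gripper_force': 0.0, 'grip_width': 0.085}
top [[449.66632379   0.         316.84546297]
 [  0.         449.66632379 237.96954438]
 [  0.           0.           1.        ]] [[ 0.0056  0.9952 -0.0976  0.4979]
 [-0.9998  0.0038 -0.0184 -0.1229]
 [-0.018   0.0977  0.9951  0.9271]
 [ 0.      0.      0.      1.    ]] ['intrinsics', 'pose', 'shot']
griddle [(0.71, 262, 290)]
scraper [(0.59, 419, 302)]
dial_grip [(0.9, 305, 296)]
chip_0 [(0.69, 254, 296), (0.47, 219, 289)]
mug [(0.61, 398, 210)]
spoon [(0.8, 390, 350)]
spice_jar [(0.79, 323, 155)]
tin [(0.6, 247, 143)]
jar [(0.61, 202, 145)]
side [[612.59199971   0.         315.17132309]
 [  0.         612.59199971 235.74366305]
 [  0.           0.           1.        ]] [[ 0.8556  0.2461 -0.4554  0.0375]
 [-0.5174  0.4328 -0.7382 -0.973 ]
 [ 0.0154  0.8673  0.4976  0.6748]
 [ 0.      0.      0.      1.    ]] ['intrinsics', 'pose', 'shot']
griddle []
scraper [(0.79, 319, 344)]
dial_grip [(0.75, 260, 252), (0.69, 241, 238)]
chip_0 [(0.46, 388, 233), (0.4, 260, 235), (0.39, 249, 224)]
mug [(0.72, 389, 288), (0.53, 358, 204)]
spoon [(0.86, 254, 352)]
spice_jar [(0.98, 390, 231)]
tin [(0.85, 358, 205)]
jar []
```

Run:
```python
import cv2
a=cv2.imread("pics/top0.png")[110:390,150:470];cv2.imwrite("pics/topc.png",cv2.resize(a,None,fx=2.14,fy=2.14,interpolation=cv2.INTER_CUBIC))
```

```text
(no output)
```

View pics/topc.png

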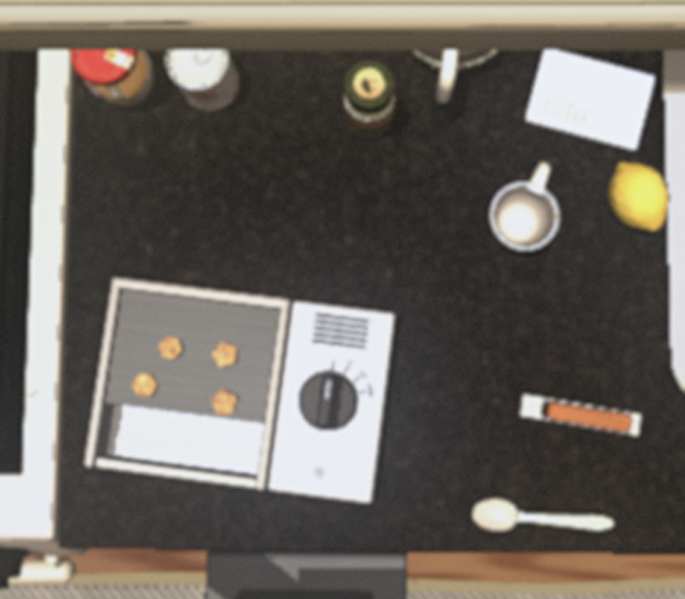

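View pics/side0.png

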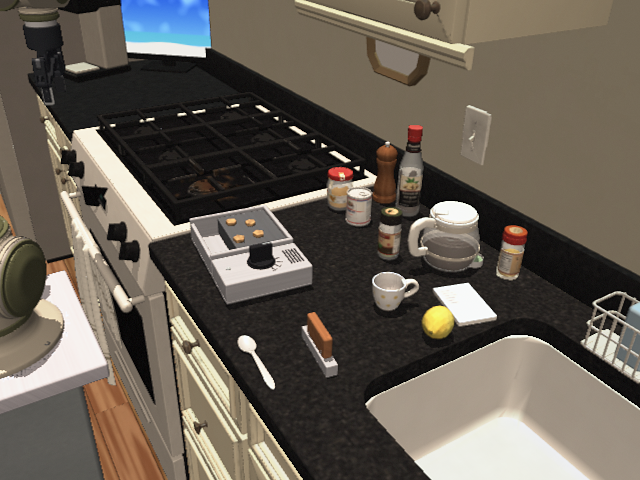

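The top view (crop px, scale 2.14) shows the griddle with corners near (113,278), (86,466), (394,313) and (372,502). The dial is at (328,400). Four chips are on the plate at (170,348), (224,354), (145,385) and (224,402). The scraper spans (520,405) to (639,425). The side view agrees.

```bash
cat > h.py <<'E'
import numpy as np
def ray(p,u,v):
    K=p["intrinsics"];T=np.array(p["pose"])
    d=np.array([(u-K[0][2])/K[0][0],-(v-K[1][2])/K[1][1],-1.])
    return T[:3,3],T[:3,:3]@d
def rayf(p,u,v):   # wrist fisheye
    K=p["intrinsics"];T=np.array(p["pose"])
    x=(u-K[0][2])/K[0][0];y=(v-K[1][2])/K[1][1];r=np.hypot(x,y)+1e-12
    d=np.array([np.sin(r)*x/r,-np.sin(r)*y/r,-np.cos(r)]);return T[:3,3],T[:3,:3]@d
def hit(od,z):
    o,d=od;return o+d*(z-o[2])/d[2]
def proj(p,X,fish=False):
    K=p["intrinsics"];T=np.array(p["pose"]);c=T[:3,:3].T@(np.array(X)-T[:3,3]);x,y,z=c[0],-c[1],-c[2]
    if fish:
        r=np.hypot(x,y);t=np.arctan2(r,z);x,y,z=t*x/r,t*y/r,1
    return np.array([K[0][2]+K[0][0]*x/z,K[1][2]+K[1][1]*y/z])
def rigid(A,B):  # 2D model A -> world B
    A=np.array(A);B=np.array(B)[:,:2];a=A-A.mean(0);b=B-B.mean(0)
    t=np.arctan2((a[:,0]*b[:,1]-a[:,1]*b[:,0]).sum(),(a*b).sum());R=np.array([[np.cos(t),-np.sin(t)],[np.sin(t),np.cos(t)]])
    o=B.mean(0)-R@A.mean(0);return t,o,np.linalg.norm((R@A.T).T+o-B,axis=1)
E
python3 - <<'E'
from h import *
from rig import optics
p=optics.get_image("top")
c=lambda u,v,z:hit(ray(p,150+u/2.14,110+v/2.14),z)
P=[c(113,278,.058),c(86,466,.058),c(394,313,.05),c(372,502,.05),c(270,490,.05),c(292,300,.05)]
A=[(.086,.13),(-.086,.13),(.086,-.13),(-.086,-.13),(-.086,-.036),(.086,-.036)]
t,o,e=rigid(A,P);print("griddle",np.degrees(t),o,e)
R=np.array([[np.cos(t),-np.sin(t)],[np.sin(t),np.cos(t)]])
print("dial",R@[0,-.08]+o,c(328,400,.08))
for u,v in [(170,348),(224,354),(145,385),(224,402)]: print("chip in griddle",R.T@(c(u,v,.057)[:2]-o))
P=[c(522,394,.022),c(519,416,.022),c(640,413,.022),c(637,436,.022)]
t,o,e=rigid([(.01,.055),(-.01,.055),(.01,-.055),(-.01,-.055)],P);print("scraper",np.degrees(t),o,e)
print("spoon",c(495,515,0),c(610,522,0),"mug",c(525,215,.05))
E
```

```text
griddle -6.603859450198053 [ 0.47860477 -0.00275484] [0.00096279 0.0020186  0.00154316 0.00104061 0.0010068  0.001171  ]
dial [ 0.46940445 -0.08222405] [ 0.47012036 -0.08241349  0.08      ]
chip in griddle [0.02885477 0.06869849]
chip in griddle [0.02938463 0.0193302 ]
chip in griddle [-0.00682963  0.08652574]
chip in griddle [-0.01324683  0.01356677]
scraper -8.98535132524403 [ 0.45610741 -0.31320154] [0.00032073 0.00025209 0.00066123 0.00069587]
spoon [ 0.3609387  -0.23702563  0.        ] [ 0.35537484 -0.3448062   0.        ] mug [ 0.63883414 -0.26063047  0.05      ]
```

```bash
cat >> h.py <<'E'
def need(x,y,z,yaw):
    from rig import env
    s=env.observe();R=np.array(s["tool_rot"]);d=np.array([x,y,z])-s["position"]
    t=(np.degrees(np.arctan2(R[1,0],R[0,0]))-yaw+180)%360-180
    print("t=%.2f pos"%s["time_s"],np.round(s["position"],4),"yaw",round(np.degrees(np.arctan2(R[1,0],R[0,0])),2),"F",np.round(s["ft_force"],1),"w",round(s["grip_width"],4),"gf",round(s["gripper_force"],1))
    a=np.radians(yaw);Rg=np.array([[np.cos(a),np.sin(a),0],[np.sin(a),-np.cos(a),0],[0,0,-1]])
    print("now-axes cm",np.round(100*R.T@d,2),"after-turn cm",np.round(100*Rg.T@d,2),"turn",round(np.radians(t),3))
E
for i in 1 2; do :; done
python3 -m crank '[8.5,-2.28,-2.63,0,0, 8.5,-2.28,-2.63,0,0, 8.5,-2.28,-2.63,0,0, 8.5,-2.28,-2.63,0,0, 8.5,-2.28,-2.63,0,0, 8.5,-2.28,-2.63,0,0, 8.5,-2.28,-2.63,0,0, 8.5,-2.28,-2.63,0,0]' 
python3 -m crank '[8.5,-2.28,-2.63,0,0, 8.5,-2.28,-2.63,0,0, 8.5,-2.28,-2.63,0,0, 8.5,-2.28,-2.63,0,0, 8.5,-2.28,-2.63,0,0, 8.5,-2.28,-2.63,0,0, 8.5,-2.28,-2.63,0,0, 8.5,-2.28,-2.63,0,0]' 
python3 -m crank '[8.5,-2.28,-2.63,0,0, 8.5,-2.28,-2.63,0,0, 8.5,-2.28,-2.63,0,0, 8.5,-2.28,-2.63,0,0, 8.5,-2.28,-2.63,0,0, 8.5,-2.28,-2.63,0,0, 8.5,-2.28,-2.63,0,0, 8.5,-2.28,-2.63,0,0]' 
python3 -m crank '[8.5,0,0,0,0.12, 8.5,0,0,0,0.12, 8.5,0,0,0,0.12, 8.5,0,0,0,0.12, 8.5,0,0,0,0.12, 8.5,0,0,0,0.12, 8.5,0,0,0,0.12, 8.5,0,0,0,0.12]' 
python3 -m crank '[8.5,0,0,0,0.12, 8.5,0,0,0,0.12, 8.5,0,0,0,0.07, 8.5,0,0,0,0, 8.5,0,0,0,0, 8.5,0,0,0,0, 8.5,0,0,0,0, 8.5,0,0,0,0]'
python3 - <<'E'
from h import *
need(.456,-.313,.12,81)
from rig import optics;import cv2
p=optics.get_image("wrist");cv2.imwrite("pics/w1.png",p["color"][:,:,::-1]);print(p["intrinsics"],np.round(p["pose"],3))
E
```

```text
time_s: 1.72
position: [0.3132, 0.2231, 0.2315]
tool_rot: [[-0.898, 0.44, 0.001], [0.44, 0.898, 0.0], [-0.0, 0.0, -1.0]]
ft_force: [1.8, 0.2, 0.6]
grip_width: 0.085
gripper_force: 0.0
time_s: 2.38
position: [0.3845, -0.0464, 0.2315]
tool_rot: [[-0.898, 0.441, 0.001], [0.441, 0.898, -0.0], [-0.001, 0.0, -1.0]]
ft_force: [0.7, 0.3, -0.1]
grip_width: 0.0854
gripper_force: 0.0
time_s: 3.05
position: [0.4557, -0.3156, 0.2313]
tool_rot: [[-0.898, 0.44, 0.0], [0.44, 0.898, -0.0], [-0.0, -0.0, -1.0]]
ft_force: [0.7, -0.0, -0.4]
grip_width: 0.0848
gripper_force: 0.0
time_s: 3.72
position: [0.4556, -0.3138, 0.2313]
tool_rot: [[-0.148, 0.989, 0.0], [0.989, 0.148, -0.0], [-0.0, 0.0, -1.0]]
ft_force: [0.1, 0.2, 0.3]
grip_width: 0.085
gripper_force: 0.0
time_s: 4.38
position: [0.4556, -0.3138, 0.2313]
tool_rot: [[0.153, 0.988, -0.0], [0.988, -0.153, 0.0], [0.0, -0.0, -1.0]]
ft_force: [-0.4, 0.6, -0.6]
grip_width: 0.0849
gripper_force: 0.0
t=4.38 pos [ 0.4556 -0.3138  0.2313] yaw 81.18 F [-0.4  0.6 -0.6] w 0.0849 gf 0.0
now-axes cm [ 0.08  0.03 11.13] after-turn cm [ 0.08  0.03 11.13] turn 0.003
[[371.64829954   0.         314.72311494]
 [  0.         371.64829954 233.08653367]
 [  0.           0.           1.        ]] [[ 0.988  0.146  0.047  0.467]
 [-0.153  0.939  0.309 -0.234]
 [ 0.001 -0.313  0.95   0.374]
 [ 0.     0.     0.     1.   ]]
```

View pics/w1.png

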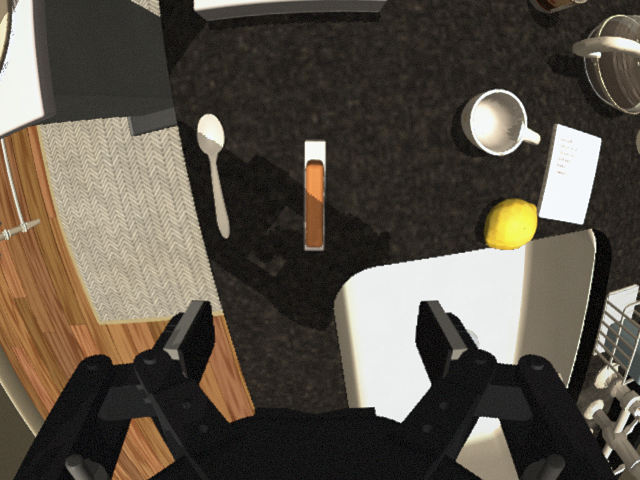

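The wrist view shows the scraper foot from (315,141) to (315,250). It stands upright and is aligned with the tool, and the fingers are open on both sides of it.

Run:
```python
from h import *
from rig import optics
p=optics.get_image("wrist")
P=[hit(rayf(p,u,v),.022) for u,v in [(326,141),(305,141),(325,250),(304,250)]]
t,o,e=rigid([(.01,.055),(-.01,.055),(.01,-.055),(-.01,-.055)],P);print("scraper",np.degrees(t),o,e)
t=np.radians(90+np.degrees(t)); need(o[0],o[1],.028,np.degrees(t))
```

```text
scraper -9.29450073776932 [ 0.45535121 -0.31267926] [0.0002574  0.00043067 0.00075999 0.00071204]
t=4.48 pos [ 0.4556 -0.3138  0.2313] yaw 81.16 F [-0.7 -0.6 -0.1] w 0.0851 gf 0.0
now-axes cm [ 0.1  -0.04 20.33] after-turn cm [ 0.1  -0.04 20.33] turn 0.008
```

```bash
python3 -m crank '[8.5,0.1,0,2.9,0, 8.5,0,0,2.9,0, 8.5,0,0,2.9,0, 8.5,0,0,2.9,0, 8.5,0,0,2.9,0, 8.5,0,0,2.9,0, 8.5,0,0,1.9,0, 8.5,0,0,1.0,0]' 60
python3 -m crank '[0,0,0,0,0, 0,0,0,0,0, 0,0,0,0,0, 0,0,0,0,0, 0,0,0,0,0, 0,0,0,0,0, 0,0,0,0,0, 0,0,0,0,0]' 60
python3 -m crank '[0,0,0,0,0, 0,0,0,0,0, 0,0,0,0,0, 0,0,0,0,0, 0,0,-0.5,0,0, 0,0,-1,0,0, 0,0,-1.5,0,0, 0,0,0,0,0]' 60
```

```text
time_s: 5.15
position: [0.455, -0.3121, 0.0259]
tool_rot: [[0.154, 0.988, -0.002], [0.988, -0.154, 0.003], [0.002, -0.003, -1.0]]
ft_force: [-0.0, -0.1, -0.4]
grip_width: 0.0852
gripper_force: 0.0
time_s: 5.82
position: [0.4561, -0.3131, 0.0292]
tool_rot: [[0.154, 0.988, 0.001], [0.988, -0.154, -0.001], [-0.001, 0.001, -1.0]]
ft_force: [-0.3, 1.2, 5.4]
grip_width: 0.015
gripper_force: 59.3
time_s: 6.48
position: [0.4249, -0.3084, 0.0292]
tool_rot: [[0.155, 0.988, 0.001], [0.988, -0.155, -0.001], [-0.001, 0.001, -1.0]]
ft_force: [-5.8, -0.1, 9.5]
grip_width: 0.0154
gripper_force: 60.0
```

```bash
python3 -m crank '[0,0,0,-0.5,0, 0,0,0,-1.5,0, 0,0,0,-2.5,0, 0,0,0,-2.5,0, 0,0,0,-2.5,0, 0,0,0,-2.5,0, 0,0,0,-1.5,0, 0,0,0,-0.5,0]' 60
python3 - <<'E'
from h import *
need(.544,.040,.17,83.4)
from rig import optics;import cv2
p=optics.get_image("side");cv2.imwrite("pics/s1.png",cv2.resize(p["color"][120:420,160:480,::-1],None,fx=2,fy=2))
E
```

```text
time_s: 7.15
position: [0.4265, -0.3085, 0.1707]
tool_rot: [[0.154, 0.988, 0.002], [0.988, -0.154, -0.003], [-0.002, 0.003, -1.0]]
ft_force: [1.4, -0.8, -1.6]
grip_width: 0.0154
gripper_force: 58.6
t=7.15 pos [ 0.4265 -0.3085  0.1707] yaw 81.13 F [ 1.4 -0.8 -1.6] w 0.0154 gf 58.6
now-axes cm [36.25  6.24  0.  ] after-turn cm [35.97  7.66  0.07] turn -0.04
```

View pics/s1.png

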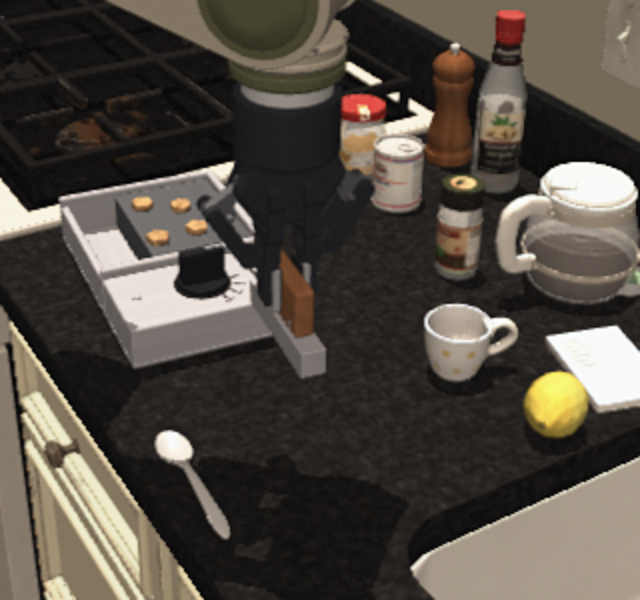

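The scraper is held upright in the fingers, clear of everything. Next I carry it over the plate's rear.

```bash
python3 -m crank '[0,0,0,0,-0.04, 0,1.6,0.4,0,0, 0,2.6,0.56,0,0, 0,2.6,0.56,0,0, 0,2.6,0.56,0,0, 0,2.6,0.56,0,0, 0,2.6,0.56,0,0, 0,2.6,0.56,0,0]'
python3 -m crank '[0,2.6,0.56,0,0, 0,2.6,0.56,0,0, 0,2.6,0.56,0,0, 0,2.6,0.56,0,0, 0,2.6,0.56,0,0, 0,2.6,0.56,0,0, 0,2.6,0.4,0,0, 0,0.57,0.2,0,0]'
python3 - <<'E'
from h import *
need(.544,.040,.0805,83.4)
from rig import optics;import cv2
p=optics.get_image("wrist");cv2.imwrite("pics/w2.png",p["color"][:,:,::-1])
# predicted underside corners of the foot & griddle plate corners
t=np.radians(-6.6);R=np.array([[np.cos(t),-np.sin(t)],[np.sin(t),np.cos(t)]]);o=[.4786,-.0028]
for x,y,z in [(.077,-.026,.058),(.077,.122,.058),(-.028,-.026,.05),(-.028,.122,.05),(.086,-.13,.05),(0,-.08,.0885)]:
    print((x,y),proj(p,[*(R@[x,y]+o),z],True).round())
q=optics.get_image("top");cv2.imwrite("pics/t2.png",cv2.resize(q["color"][220:360,180:350,::-1],None,fx=4,fy=4))
E
```

```text
time_s: 7.87
position: [0.4828, -0.14, 0.1668]
tool_rot: [[0.115, 0.993, -0.003], [0.993, -0.115, 0.001], [0.001, -0.003, -1.0]]
ft_force: [0.4, 0.1, -1.9]
grip_width: 0.0152
gripper_force: 58.7
time_s: 8.53
position: [0.5437, 0.0436, 0.1666]
tool_rot: [[0.112, 0.994, -0.003], [0.994, -0.112, 0.001], [0.001, -0.003, -1.0]]
ft_force: [-0.4, 0.7, -1.8]
grip_width: 0.0152
gripper_force: 58.7
t=8.53 pos [0.5437 0.0436 0.1666] yaw 83.57 F [-0.4  0.7 -1.8] w 0.0152 gf 58.7
now-axes cm [-0.36  0.09  8.61] after-turn cm [-0.35  0.07  8.61] turn 0.003
(0.077, -0.026) [338. 326.]
(0.077, 0.122) [343. 133.]
(-0.028, -0.026) [211. 318.]
(-0.028, 0.122) [195. 135.]
(0.086, -0.13) [343. 410.]
(0, -0.08) [242. 398.]
```

View pics/w2.png

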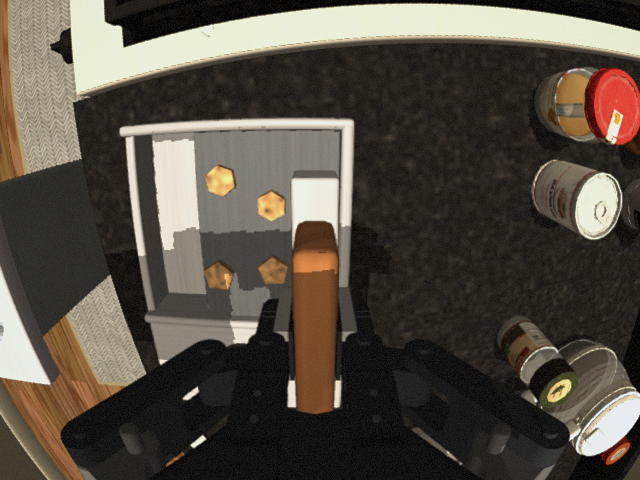

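The wrist view shows the four chips at (220,181), (271,206), (219,275) and (272,270). The plate's inner rear-left corner is near (342,130), as predicted, and the foot's left end is at (292–338,172).

Run:
```python
from h import *
from rig import optics
p=optics.get_image("wrist")
t=np.radians(-6.6);R=np.array([[np.cos(t),-np.sin(t)],[np.sin(t),np.cos(t)]]);o=[.4786,-.0028]
g=lambda u,v,z:(R.T@(hit(rayf(p,u,v),z)[:2]-o)).round(4)
for c in [(220,181),(271,206),(219,275),(272,270)]: print("chip",g(*c,.057))
zt=.1666-.0292+.022
print("foot L end",g(292,172,zt),g(338,172,zt),"lips inner rear-left",g(341,131,.058),"left-front plate edge",g(198,135,.05))
print("tcp",R.T@(np.array([.5437,.0436])-o))
```

```text
chip [-0.0083  0.087 ]
chip [0.0277 0.0686]
chip [-0.0147  0.0145]
chip [0.0267 0.0194]
foot L end [0.0492 0.1086] [0.068  0.1087] lips inner rear-left [0.076  0.1211] left-front plate edge [-0.0252  0.1199]
tcp [0.05933548 0.0535749 ]
```

```bash
python3 -m crank '[0,-0.35,0.05,0.5,0, 0,0,0,1.5,0, 0,0,0,1.5,0, 0,0,0,1.5,0, 0,0,0,1.5,0, 0,0,0,1.0,0, 0,0,0,0.5,0, 0,0,0,0,0]'
python3 -c "
from h import *
need(.544,.040,.0802,83.4)"
```

```text
time_s: 9.35
position: [0.5436, 0.036, 0.0873]
tool_rot: [[0.116, 0.993, -0.002], [0.993, -0.116, 0.0], [-0.0, -0.002, -1.0]]
ft_force: [-0.3, 0.4, -2.0]
grip_width: 0.0155
gripper_force: 58.7
t=9.35 pos [0.5436 0.036  0.0873] yaw 83.35 F [-0.3  0.4 -2. ] w 0.0155 gf 58.7
now-axes cm [ 0.4  -0.01  0.71] after-turn cm [ 0.4  -0.01  0.71] turn -0.001
```

```bash
python3 -m crank '[0,0.4,0,0.3,0, 0,0,0,0.2,0, 0,0,0,0.1,0, 0,0,0,0.05,0, 0,0,0,0,0, 0,0,0,0,0, 0,0,0,0,0, 0,0,0,0,0]'
python3 -c "
from h import *
need(.544,.040,.0802,83.4)"
```

```text
time_s: 10.02
position: [0.5447, 0.0407, 0.0819]
tool_rot: [[0.115, 0.993, 0.0], [0.993, -0.115, -0.0], [-0.0, 0.0, -1.0]]
ft_force: [-0.5, -0.0, -2.1]
grip_width: 0.0153
gripper_force: 58.7
t=10.02 pos [0.5447 0.0407 0.0819] yaw 83.41 F [-0.5 -0.  -2.1] w 0.0153 gf 58.7
now-axes cm [-0.08 -0.06  0.17] after-turn cm [-0.08 -0.06  0.17] turn 0.0
```

```bash
python3 -m crank '[0,0,0,0.15,0, 0,0,0,0,0, 0,0,0,0,0, 0,0,-0.2,0,0, 0,0,-0.4,0,0, 0,0,-0.4,0,0, 0,0,-0.4,0,0, 0,0,-0.4,0,0]'
python3 -m crank '[0,0,-0.4,0,0, 0,0,-0.4,0,0, 0,0,-0.4,0,0, 0,0,-0.4,0,0, 0,0,-0.4,0,0, 0,0,-0.4,0,0, 0,0,-0.4,0,0, 0,0,-0.4,0,0]'
python3 - <<'E'
from h import *
need(.544,.040,.0802,83.4)
from rig import optics;import cv2
p=optics.get_image("wrist");cv2.imwrite("pics/w3.png",p["color"][80:400,80:480,::-1])
E
```

```text
time_s: 10.68
position: [0.5262, 0.0429, 0.0804]
tool_rot: [[0.115, 0.993, -0.0], [0.993, -0.115, -0.0], [-0.0, -0.0, -1.0]]
ft_force: [0.3, -0.8, -2.8]
grip_width: 0.0154
gripper_force: 58.6
time_s: 11.35
position: [0.4946, 0.0465, 0.0804]
tool_rot: [[0.115, 0.993, 0.0], [0.993, -0.115, -0.0], [0.0, 0.0, -1.0]]
ft_force: [0.8, 0.4, -2.3]
grip_width: 0.0153
gripper_force: 58.6
t=11.35 pos [0.4946 0.0465 0.0804] yaw 83.41 F [ 0.8  0.4 -2.3] w 0.0153 gf 58.6
now-axes cm [-0.08  4.99  0.02] after-turn cm [-0.08  4.99  0.02] turn 0.0
```

View pics/w3.png

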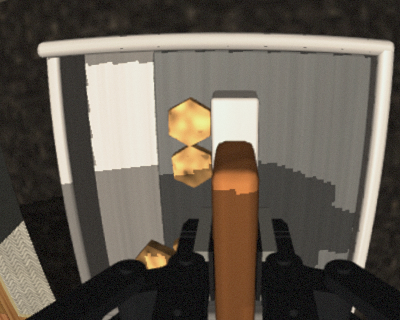

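The chips are riding ahead of the foot: two at (190,120) and (190,165), and two near the finger at (160,255). I continue the sweep past the edge.

```bash
python3 -m crank '[0,0,-0.4,0,0, 0,0,-0.4,0,0, 0,0,-0.4,0,0, 0,0,-0.4,0,0, 0,0,-0.4,0,0, 0,0,-0.4,0,0, 0,0,-0.4,0,0, 0,0,-0.4,0,0]'
python3 -m crank '[0,0,-0.4,0,0, 0,0,-0.4,0,0, 0,0,-0.2,0,0, 0,0,0,0,0, 0,0,0,0,0, 0,0,0,0,0, 0,0,0,0,0, 0,0,0,0,0]'
python3 - <<'E'
from h import *
need(.544,.040,.0802,83.4)
from rig import optics;import cv2
p=optics.get_image("wrist");cv2.imwrite("pics/w4.png",p["color"][80:400,80:480,::-1])
E
```

```text
time_s: 12.07
position: [0.4627, 0.0502, 0.0803]
tool_rot: [[0.115, 0.993, -0.0], [0.993, -0.115, -0.0], [-0.0, -0.0, -1.0]]
ft_force: [-0.0, 0.8, -2.7]
grip_width: 0.0155
gripper_force: 58.6
time_s: 12.73
position: [0.4534, 0.0513, 0.0803]
tool_rot: [[0.115, 0.993, 0.0], [0.993, -0.115, -0.0], [-0.0, 0.0, -1.0]]
ft_force: [0.4, -0.0, -2.0]
grip_width: 0.015
gripper_force: 58.6
t=12.73 pos [0.4534 0.0513 0.0803] yaw 83.41 F [ 0.4 -0.  -2. ] w 0.015 gf 58.6
now-axes cm [-0.08  9.13  0.01] after-turn cm [-0.08  9.13  0.01] turn 0.0
```

View pics/w4.png

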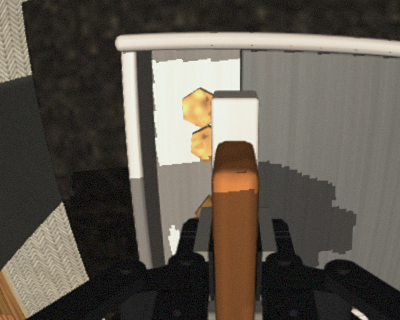

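The chips look to be down in the gutter. I lift, carry the scraper away and verify.

```bash
python3 -m crank '[0,0,0,-0.5,0, 0,0,0,-1.2,0, 0,0,0,-1.6,0, 0,0,0,-1.6,0, 0,0,0,-1.6,0, 0,0,0,-1.6,0, 0,0,0,-0.9,0, 0,0,0,0,0]'
python3 -m crank '[0,-1.2,0.2,0,0, 0,-2.4,0.3,0,0, 0,-2.4,0.3,0,0, 0,-2.4,0.3,0,0, 0,-2.4,0.3,0,0, 0,-2.4,0.3,0,0, 0,-2.4,0.3,0,0, 0,-2.4,0.3,0,0]'
python3 -m crank '[0,-2.4,0.3,0,0, 0,-2.4,0.3,0,0, 0,-2.4,0.3,0,0, 0,-2.4,0.3,0,0, 0,-2.4,0.3,0,0, 0,-2.4,0.3,0,0, 0,-2.4,0.2,0,0, 0,-1.2,0.1,0,0]'
python3 - <<'E'
from h import *
need(.456,-.313,.030,83.4)
from rig import optics,spotter;import cv2
q=optics.get_image("top");a=cv2.resize(q["color"][220:360,170:350,::-1],None,fx=2.5,fy=2.5,interpolation=cv2.INTER_CUBIC)
s=optics.get_image("side");b=cv2.resize(s["color"][190:310,180:330,::-1],(437,350),interpolation=cv2.INTER_CUBIC)
c=np.hstack([a,b])[:, :880];cv2.imwrite("pics/t5.png",cv2.resize(c,None,fx=.9,fy=.9))
E
```

```text
time_s: 13.45
position: [0.454, 0.0512, 0.1724]
tool_rot: [[0.115, 0.993, 0.004], [0.993, -0.115, -0.001], [-0.0, 0.004, -1.0]]
ft_force: [-0.5, -0.3, -1.6]
grip_width: 0.0153
gripper_force: 58.7
time_s: 14.12
position: [0.455, -0.1312, 0.1698]
tool_rot: [[0.115, 0.993, -0.001], [0.993, -0.115, 0.001], [0.0, -0.001, -1.0]]
ft_force: [0.7, -0.3, -2.1]
grip_width: 0.0154
gripper_force: 58.7
time_s: 14.78
position: [0.4552, -0.3136, 0.1694]
tool_rot: [[0.116, 0.993, -0.001], [0.993, -0.116, 0.0], [0.0, -0.001, -1.0]]
ft_force: [0.5, 0.3, -2.1]
grip_width: 0.0151
gripper_force: 58.7
t=14.78 pos [ 0.4552 -0.3136  0.1694] yaw 83.32 F [ 0.5  0.3 -2.1] w 0.0151 gf 58.7
now-axes cm [ 0.07  0.08 13.94] after-turn cm [ 0.07  0.07 13.94] turn -0.001
```

View pics/t5.png

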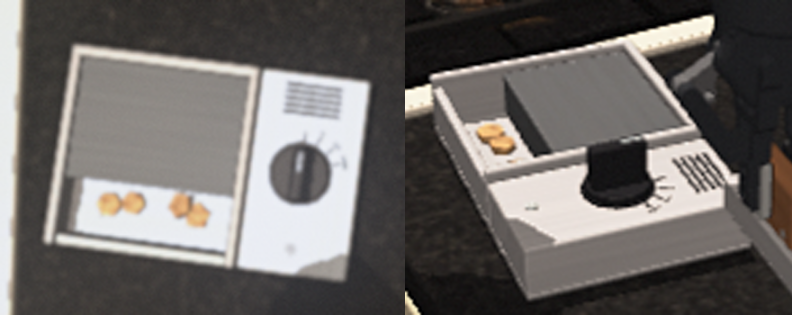

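The plate is empty. All four chips lie in the gutter at (107,203), (132,203), (180,205) and (198,215) in the left panel. Now I stand the scraper down.

```bash
python3 -m crank '[0,0,0,1.0,0, 0,0,0,2.2,0, 0,0,0,2.4,0, 0,0,0,2.4,0, 0,0,0,2.4,0, 0,0,0,2.0,0, 0,0,0,1.0,0, 0,0,0,0.2,0]'
python3 -m crank '[0,0,0,0.1,0, 0,0,0,0.1,0, 0,0,0,0.05,0, 0,0,0,0.05,0, 0,0,0,0.05,0, 0,0,0,0,0, 0,0,0,0,0, 0,0,0,0,0]'
python3 -c "
from h import *
need(.456,-.313,.0292,83.4)"
```

```text
time_s: 15.55
position: [0.455, -0.3095, 0.0324]
tool_rot: [[0.114, 0.994, -0.003], [0.994, -0.114, 0.003], [0.003, -0.003, -1.0]]
ft_force: [-0.5, 0.7, -1.9]
grip_width: 0.0154
gripper_force: 58.6
time_s: 16.22
position: [0.4556, -0.3114, 0.031]
tool_rot: [[0.115, 0.993, 0.0], [0.993, -0.115, -0.0], [-0.0, 0.0, -1.0]]
ft_force: [-0.9, -0.7, -1.6]
grip_width: 0.015
gripper_force: 58.6
t=16.22 pos [ 0.4556 -0.3114  0.031 ] yaw 83.41 F [-0.9 -0.7 -1.6] w 0.015 gf 58.6
now-axes cm [-0.15  0.05  0.18] after-turn cm [-0.15  0.05  0.18] turn 0.0
```

```bash
python3 -m crank '[0,0,0,0.05,0, 0,0,0,0.05,0, 0,0,0,0.04,0, 0,0,0,0,0, 0,0,0,0,0, 0,0,0,0,0, 0,0,0,0,0, 0,0,0,0,0]'
```

```text
time_s: 16.88
position: [0.4556, -0.3114, 0.0295]
tool_rot: [[0.115, 0.993, 0.0], [0.993, -0.115, -0.0], [-0.0, 0.0, -1.0]]
ft_force: [-0.1, -0.1, -2.2]
grip_width: 0.0153
gripper_force: 58.7
```

```bash
python3 -m crank '[0,0,0,0.05,0, 0,0,0,0,0, 0,0,0,0,0, 2.5,0,0,0,0, 2.5,0,0,0,0, 2.5,0,0,0,0, 2.5,0,0,0,0, 2.5,0,0,0,0]' 20
python3 -m crank '[5,0,0,0,0, 5,0,0,0,0, 5,0,0,0,0, 5,0,0,-0.5,0, 5,0,0,-1.5,0, 5,0,0,-1.5,0, 5,0,0,-1.5,0, 5,0,0,-1.5,0]' 20
python3 -m crank '[8.5,0,0,-2.5,0, 8.5,0,0,-2.5,0, 8.5,0,0,-2.5,0, 8.5,0,0,-2.5,0, 8.5,0,0,-1.5,0, 8.5,0,0,0,0, 8.5,0,0,0,0, 8.5,0,0,0,0]' 20
python3 - <<'E'
from h import *
need(.4694,-.0822,.19,173.4)
from rig import optics,spotter;import cv2
s=optics.get_image("side");cv2.imwrite("pics/s6.png",cv2.resize(s["color"][190:400,180:460,::-1],None,fx=2.5,fy=2.5,interpolation=cv2.INTER_CUBIC))
E
```

```text
time_s: 17.55
position: [0.4557, -0.3114, 0.0289]
tool_rot: [[0.115, 0.993, 0.0], [0.993, -0.115, -0.0], [-0.0, 0.0, -1.0]]
ft_force: [0.4, -0.2, 0.1]
grip_width: 0.0253
gripper_force: 0.0
time_s: 18.22
position: [0.4556, -0.3113, 0.095]
tool_rot: [[0.115, 0.993, 0.0], [0.993, -0.115, -0.0], [-0.0, 0.0, -1.0]]
ft_force: [0.1, 0.3, -0.1]
grip_width: 0.0501
gripper_force: 0.0
time_s: 18.88
position: [0.4552, -0.311, 0.2078]
tool_rot: [[0.115, 0.993, -0.001], [0.993, -0.115, 0.001], [0.001, -0.001, -1.0]]
ft_force: [-0.5, 0.2, -0.3]
grip_width: 0.0853
gripper_force: 0.0
t=18.88 pos [ 0.4552 -0.311   0.2078] yaw 83.41 F [-0.5  0.2 -0.3] w 0.0853 gf 0.0
now-axes cm [22.89 -1.22  1.82] after-turn cm [ 1.22 22.89  1.78] turn -1.571
```

View pics/s6.png

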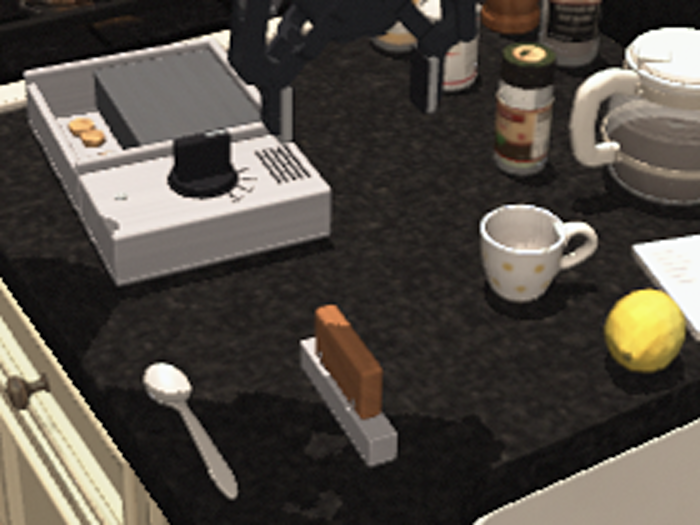

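The scraper stands upright on its foot at (348,390), released. On to the dial.

```bash
python3 -m crank '[8.5,1.9,-0.16,0,0, 8.5,3,-0.16,0,0, 8.5,3,-0.16,0,0, 8.5,3,-0.15,0,0, 8.5,3,-0.15,0,0, 8.5,3,-0.15,0,0, 8.5,3,-0.15,0,0, 8.5,3,-0.14,0,0]'
python3 -m crank '[8.5,0,0,0,-0.12, 8.5,0,0,0,-0.12, 8.5,0,0,0,-0.12, 8.5,0,0,0,-0.12, 8.5,0,0,0,-0.12, 8.5,0,0,0,-0.12, 8.5,0,0,0,-0.12, 8.5,0,0,0,-0.12]'
python3 -m crank '[8.5,0,0,0,-0.12, 8.5,0,0,0,-0.12, 8.5,0,0,0,-0.12, 8.5,0,0,0,-0.12, 8.5,0,0,0,-0.12, 8.5,0,0,0,-0.01, 8.5,0,0,0,0, 8.5,0,0,0,0]'
python3 - <<'E'
from h import *
need(.4694,-.0822,.061,173.4)
from rig import optics,spotter,env;import cv2
print("q6",env.observe()["q"][5])
p=optics.get_image("wrist");cv2.imwrite("pics/w7.png",p["color"][:,:,::-1])
t=np.radians(-6.6);R=np.array([[np.cos(t),-np.sin(t)],[np.sin(t),np.cos(t)]]);o=[.4786,-.0028]
for x,y,z in [(.022,-.08,.0885),(-.022,-.08,.0885),(.086,-.13,.05),(-.086,-.13,.05)]: print((x,y),proj(p,[*(R@[x,y]+o),z],True).round())
print([(round(d["score"],2),round(d["at"][0]*640),round(d["at"][1]*480)) for d in spotter.look_for(p,"dial_grip")][:3])
E
```

```text
time_s: 19.6
position: [0.4692, -0.0809, 0.2078]
tool_rot: [[0.115, 0.993, -0.002], [0.993, -0.115, 0.001], [0.001, -0.002, -1.0]]
ft_force: [0.4, 0.1, 0.0]
grip_width: 0.0847
gripper_force: 0.0
time_s: 20.27
position: [0.4694, -0.0823, 0.2078]
tool_rot: [[-0.752, 0.659, -0.002], [0.659, 0.752, 0.001], [0.002, -0.001, -1.0]]
ft_force: [0.6, -0.4, 0.1]
grip_width: 0.0849
gripper_force: 0.0
time_s: 20.93
position: [0.4696, -0.0824, 0.2084]
tool_rot: [[-0.993, 0.119, -0.001], [0.119, 0.993, 0.0], [0.001, 0.0, -1.0]]
ft_force: [0.4, -0.5, -0.5]
grip_width: 0.0851
gripper_force: 0.0
t=20.93 pos [ 0.4696 -0.0824  0.2084] yaw 173.17 F [ 0.4 -0.5 -0.5] w 0.0851 gf 0.0
now-axes cm [1.000e-02 2.000e-02 1.474e+01] after-turn cm [ 0.02  0.02 14.74] turn -0.004
q6 -107.39449230089524
(0.022, -0.08) [315. 253.]
(-0.022, -0.08) [314. 197.]
(0.086, -0.13) [261. 302.]
(-0.086, -0.13) [252. 110.]
[(0.87, 315, 212)]
```

View pics/w7.png

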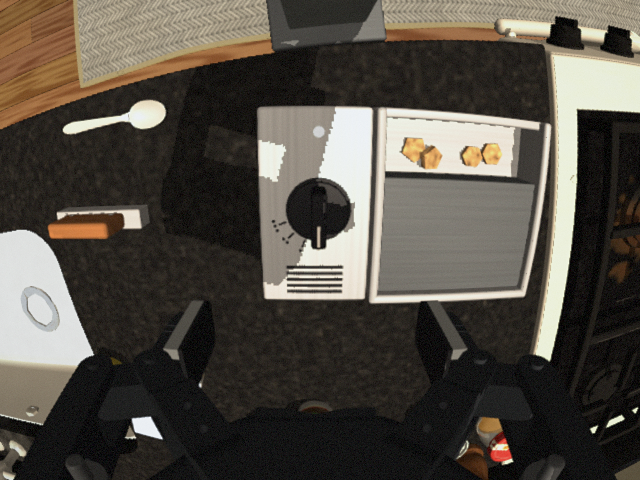

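The wrist view shows the dial bar along (318,190)–(319,248), aligned with the tool. The deck corners at (258,108) and (265,299) sit about 4 px off prediction. The chips are in the gutter and the scraper is standing. I'll refit the griddle from this view.

Run:
```python
from h import *
from rig import optics
p=optics.get_image("wrist")
P=[hit(rayf(p,u,v),z) for u,v,z in [(258,108,.05),(264,299,.05),(371,300,.05),(525,297,.058),(549,125,.058)]]
t,o,e=rigid([(-.086,-.13),(.086,-.13),(.086,-.036),(.086,.13),(-.086,.13)],P);print(np.degrees(t),o,e)
R=np.array([[np.cos(t),-np.sin(t)],[np.sin(t),np.cos(t)]]);print("dial",R@[0,-.08]+o)
print("pointer end",hit(rayf(p,319,248),.0885))
```

```text
-6.633566442239882 [0.4776632  0.00119841] [0.0009802  0.00189088 0.00445192 0.00105409 0.00406692]
dial [ 0.46842167 -0.07826601]
pointer end [ 0.48750348 -0.08096517  0.0885    ]
```

```bash
python3 -m crank '[4.5,0.13,0.21,1.0,0, 4.5,0,0,2.2,0, 4.5,0,0,2.4,0, 4.5,0,0,2.4,0, 4.5,0,0,2.0,0, 4.5,0,0,1.0,0, 4.5,0,0,0,0, 4.5,0,0,0,0]' 20
python3 -m crank '[4.5,0,0,1.0,0, 4.5,0,0,1.0,0, 4.5,0,0,1.0,0, 4.5,0,0,0.4,0, 4.5,0,0,0.2,0, 4.5,0,0,0,0, 4.5,0,0,0,0, 4.5,0,0,0,0]' 20
python3 -m crank '[3,0,0,0,0, 2.5,0,0,0,0, 2,0,0,0,0, 1.8,0,0,0,0, 1.6,0,0,0,0, 1.5,0,0,0,0, 1.5,0,0,0,0, 1.5,0,0,0,0]' 20
python3 - <<'E'
from h import *
need(.4685,-.080,.061,173.4)
from rig import env;print(np.round(env.observe()["wrist_torque"],2))
E
```

```text
time_s: 21.75
position: [0.4688, -0.0803, 0.099]
tool_rot: [[-0.993, 0.116, -0.001], [0.116, 0.993, 0.0], [0.001, 0.0, -1.0]]
ft_force: [-0.2, 0.8, 0.1]
grip_width: 0.045
gripper_force: 0.0
time_s: 22.42
position: [0.4691, -0.0804, 0.0636]
tool_rot: [[-0.993, 0.116, 0.001], [0.116, 0.993, -0.0], [-0.001, -0.0, -1.0]]
ft_force: [-0.2, 0.0, 0.2]
grip_width: 0.0448
gripper_force: 0.0
time_s: 23.08
position: [0.4687, -0.0803, 0.0629]
tool_rot: [[-0.993, 0.116, -0.0], [0.116, 0.993, 0.0], [0.0, 0.0, -1.0]]
ft_force: [-0.5, -0.9, -0.5]
grip_width: 0.015
gripper_force: 0.0
t=23.08 pos [ 0.4687 -0.0803  0.0629] yaw 173.37 F [-0.5 -0.9 -0.5] w 0.015 gf 0.0
now-axes cm [0.03 0.02 0.19] after-turn cm [0.03 0.02 0.19] turn -0.001
[ 0.07 -0.04  0.02]
```

```bash
python3 -m crank '[1.5,0,0,0.15,0, 0,0,0,0,0, 0,0,0,0,0, 0,0,0,0,0, 0,0,0,0,0, 0,0,0,0,0, 0,0,0,0,0, 0,0,0,0,0]' 60
python3 -m crank '[0,0,0,0,0.1, 0,0,0,0,0.1, 0,0,0,0,0.1, 0,0,0,0,0.1, 0,0,0,0,0.1, 0,0,0,0,0, 0,0,0,0,0, 0,0,0,0,0]' 60
python3 - <<'E'
from h import *
need(.4685,-.080,.061,173.4)
from rig import env;print(np.round(env.observe()["wrist_torque"],2))
E
```

```text
time_s: 23.75
position: [0.4688, -0.0797, 0.0614]
tool_rot: [[-0.993, 0.116, 0.0], [0.116, 0.993, 0.001], [-0.0, 0.001, -1.0]]
ft_force: [1.7, 5.7, 1.6]
grip_width: 0.0109
gripper_force: 58.8
time_s: 24.42
position: [0.4686, -0.0801, 0.0614]
tool_rot: [[-0.818, 0.575, -0.0], [0.575, 0.818, 0.0], [0.0, -0.0, -1.0]]
ft_force: [-0.3, 1.6, 2.8]
grip_width: 0.0109
gripper_force: 58.9
t=24.42 pos [ 0.4686 -0.0801  0.0614] yaw 144.89 F [-0.3  1.6  2.8] w 0.0109 gf 58.9
now-axes cm [0.02 0.   0.04] after-turn cm [0.01 0.01 0.04] turn -0.498
[0.35 0.11 0.07]
```

```bash
python3 -m crank '[0,0,0,0,0.1, 0,0,0,0,0.1, 0,0,0,0,0.1, 0,0,0,0,0.1, 0,0,0,0,0.1, 0,0,0,0,0.1, 0,0,0,0,0.1, 0,0,0,0,0]' 60
python3 -m crank '[0,0,0,0,0.02, 0,0,0,0,0, 0,0,0,0,0, 0,0,0,0,0, 0,0,0,0,0, 0,0,0,0,0, 0,0,0,0,0, 0,0,0,0,0]' 60
python3 - <<'E'
from h import *
need(.4685,-.080,.061,173.4)
from rig import env,optics;import cv2;print(np.round(env.observe()["wrist_torque"],2))
p=optics.get_image("wrist");a=cv2.resize(p["color"][130:430,170:470,::-1],(400,400))
s=optics.get_image("side");b=cv2.resize(s["color"][190:340,180:330,::-1],(400,400),interpolation=cv2.INTER_CUBIC)
cv2.imwrite("pics/f.png",np.hstack([a,b]))
E
```

```text
time_s: 25.08
position: [0.4681, -0.0805, 0.0614]
tool_rot: [[-0.25, 0.968, -0.002], [0.968, 0.25, -0.0], [0.0, -0.002, -1.0]]
ft_force: [-4.4, -0.3, 6.6]
grip_width: 0.0111
gripper_force: 59.3
time_s: 25.75
position: [0.468, -0.0805, 0.0614]
tool_rot: [[-0.237, 0.972, -0.002], [0.972, 0.237, -0.0], [0.0, -0.002, -1.0]]
ft_force: [-3.9, -0.7, 5.7]
grip_width: 0.0111
gripper_force: 59.4
t=25.75 pos [ 0.468  -0.0805  0.0614] yaw 103.69 F [-3.9 -0.7  5.7] w 0.0111 gf 59.4
now-axes cm [0.03 0.06 0.04] after-turn cm [-0.04  0.05  0.04] turn -1.217
[-0.13  0.88  0.2 ]
```

View pics/f.png

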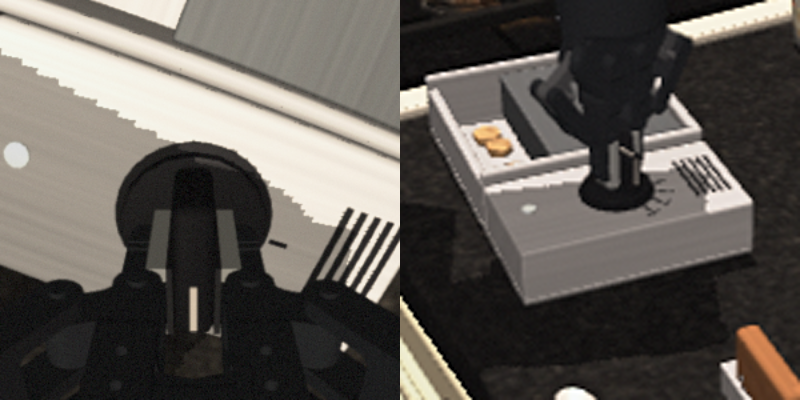

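The bar sits square between the pads, with its white line vertical at (193,310). The tool has turned 1.217 rad from rest, so the dial is at the third click and held, and the scraper stands clear. Handing in.

```bash
python3 -c "
from rig import env
print(env.close_job())"
```

```text
the job is handed in; nothing more can be done
None
```

The job is handed in, but no pass/fail verdict came back: all four crispbread pieces are in the gutter, the scraper stands released on the worktop, and the dial is held at about 1.22 rad (third click at 1.2) after about 26 s, with one mistyped move having slid the gripped scraper 3 cm across the worktop without touching anything.

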